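# Wind a stake lift up to its height gauge

### The arm

A 7-joint arm with a two-finger parallel gripper is mounted at the origin on the work surface. World frame = base frame: x ahead of the robot, y to its left, z up, the work surface at z = 0. Lengths are in m, angles in rad, forces in N, time in s.
With the tool pointing down it reaches from about 0.425 to 0.925 m from the base axis. Payload 6.8 kg.
Tool frame: the origin (TCP) lies on the centre line of the jaws, within the pads' length; the fingertips stand 17 mm ahead of it and the grasp point (between the pads) lies 2 mm behind it; y points along the fingers, x is the direction in which the jaws open and shut, and the axes are right-handed (so a half turn about y gives the same grasp; the last joint's range is limited). The gripper opens to 85 mm and grips with 20 to 120 N. Pads are 22 mm wide; open, the fingers measure 114 mm over their backs; the gripper's body (76 mm by 85 mm) begins 54 mm behind the grasp point. The pads swing forward as they close: fully open they stand 13 mm farther back than shut.
Start: joints at [-1.351, 0.477, 0.022, 1.555, -0.011, 1.109, -0.083], TCP at [0.217, 0.639, 0.248] pointing down, gripper open.
Joint ranges: [-2.96, 2.96], [-0.34, 2.1], [-1.41, 1.46], [0.24, 2.44], [-1.37, 4.51], [0.17, 1.92], [-2.96, 2.96]. Speed limits (rad/s): [2.39, 2.39, 3.14, 3.14, 3.14, 3.14, 3.14].

### API

Orientations are given as a unit quaternion [w, x, y, z].
In Python, from rig import * gives the robot as it stands. The module is installed in compiled form; this text tells all that it offers.
- The arm moves only by the shell command python3 -m handwheel 'ROWS' [OPENING]. ROWS is text: rows parted by semicolons, each of 4 numbers parted by spaces: the shift along the tool's x, y, z in cm, then the turn about the tool's y in degrees. In form: tx ty tz twist; .... A call has 1 to 8 rows; each row is the pose to reach, as a shift and turn from the pose commanded when the call began, along the tool's axes at that moment; what a row does not reach only later rows make up. A row lasts 1/12 s, in which the tool goes at most 41.7 mm and 7.16 degrees, less where a joint would pass 70% of its speed; a pose out of reach is approached as far as the arm can. A call with a gripper value outside its range is refused whole. OPENING is the opening, from -1 (shut) to 1 (fully open), set as the call begins (- or left out, the last holds). The fingers move at their own pace and stop on an object; the grip force is fixed at half the most. Time passes only in rows, so rows that repeat a pose let the fingers close. It gives the time, the measured TCP pose, the force and the opening at its end, in the units of the state.
- get_state(): the state, without advancing time (a new reading comes with each control period).
- capture(name): name is "scene" or "side" or "wrist"; returns a dict with "pixels" (420x560x3 uint8, red, green, blue), "range_z" (420x560 float32, m along the optical axis (not along the pixel's ray), 0 where there is no reading), "K" (3x3 intrinsics, pixels), "k1" (the pictures are not rectified: a ray, as slopes to the right and down, at radius r is drawn at 1 + k1 r^2 times it, then the intrinsics apply), "cam_to_world" (4x4, takes a point from camera to world coordinates). Camera axes: x right, y down, z forward; pixel columns grow to the right and rows downward; lengths in m; the calibration is good to about 2 mm. A picture is of the moment at which its call begins.
- finish_job(): hands the job in, once; it reports no verdict.
Trained networks look in a picture, given as the dict that the camera call returned (one of the last four; its "shot" number tells which), for a name from the list of things; names that differ only in an ending like _2 or _b are one class to them, and where a whole thing is asked for, a point or a joint stands for the part that bears it (a point fixed in the world has none). Each returns a list of dicts, best first, with "conf" (0 to 1); they miss things now and then, are a little off and sometimes report something else, mostly with a low value. They report only what shows in the picture. A call takes as long as a camera call. They do not tell look-alikes from the thing itself.
- outline_of(picture, target): "region" (420x560 bool, what is visible of it) and "extent" ([left, top, width, height] in pixels, round what is visible of it).
The state is a dict: "time_s": time; "qpos": joint angles; "qvel": joint speeds; "joint_torque": joint torques, N m; "ee_pos": TCP position; "orientation": TCP orientation; "ft_force": force on the tool from outside, world axes, zero at the start; "torque": the same for the moment, N m; "grip_width": finger opening in m.
Only numpy, scipy, OpenCV 4.12 (cv2) and the standard library are available. Lean on these libraries where they do the work, as an engineer would, in place of code of your own. Each camera call takes 0.05 s, during which the arm holds its last target.

### The job

Fit the loose crank on the square drive of the screw lift, turning it with light pressure until it drops fully home. Then take the crank's upright wooden knob and wind clockwise until the flat top of the stake is level with the tip of the height pointer; do not overwind and do not force the crank. Leave the crank on the drive, let go, keep the gripper off the lift itself, and disturb neither the pointer nor the other things on the bench.

Things in the scene. Friction and masses are not known exactly. Their poses are not given: they have to be found in the camera images.
- lift: The fixed screw lift, origin on the bench under the drive axis; z up, stake column 200 away along +y, gauge rod 275. Grey housing 90 wide, 55 high, on a dark foot 110 wide, from 65 behind the drive (-y) to 295 along +y. Its drive is stiff: 0.25 to 0.4 N m to turn, 4 to 6 N at the knob, and it stays where it is left.
- drive_seat (a point): Centre of the drive's round shoulder, 38 across, 60 above the bench: the crank's hub rests on it when home. On it stands a 16 square shaft, 20 high, its top edge chamfered 1.5, under a round tapered nose 13 across, 8 high. The square's angle is unknown, NOT this frame's: a lowered socket passes the nose and stops on the square, 20 above home, until turned to match (any quarter turn, +-5 degrees).
- crank_boss (a point): Loose steel crank, 0.4 kg, standing on its hub, knob up, counterweight at the tail (to x -55). This point: centre of its square grip boss, 20 x 20, 46 high. z up, +x along the arm to the knob; boss and socket sides parallel to x and y. Arm 22 wide, its top 23 below this point. Hub's underside 61 below this point, with an 18.5 square socket, 30 deep. Home, this point is 61 above drive_seat.
- crank_knob (a point): Centre of the crank's upright round wooden knob, 24 across and 50 high, which spins freely on its pin (its x and y axes spin with it). It stands 75 from the boss axis along the crank's +x, 65 above the hub's underside; 53 of free arm lies between it and the boss.
- stake_top (a point): Centre of the flat, round top (70 across) of the steel stake that the lift carries. One clockwise turn of the drive, seen from above, raises it 20 (3.2 per radian); 1 to 2.2 turns are needed.
- pointer_tip (a point): Tip, at its upper face, of the height gauge's thin flat pointer, which reaches towards the stake's rim from a brass collar on a rod beyond the stake. Its height, 124 to 142 above the bench, is the set height for stake_top. About 10 N would push it out of its setting.
- hammer: Bystander, to be left alone: wood-handled hammer lying flat.
- wrench: Bystander, to be left alone: steel wrench lying flat.
- bowl: Bystander, to be left alone: raised steel bowl, 120 across, 45 high.
- jar: Bystander, to be left alone: small jar, 60 across, 75 high.
- dolly: Bystander, to be left alone: mushroom-shaped steel dolly, 64 across, 42 high.
- ear_defenders: Bystander, to be left alone: yellow ear defenders with a black band, about 180 by 170, 28 high.
- beech_block: Bystander, to be left alone: wooden block 90 x 60 x 45.
Not all that is in view belongs to the job. Leave any orange or red look-alike of the part that bears crank_boss alone.

How it is judged:
On the way, in this order (a step that is already met when the one before it is completed fails the run):
1. the crank sits fully home on the square drive (horizontal distance between crank_boss and drive_seat below 0.006 m and z of crank_boss in the frame of drive_seat between 0.055 and 0.065 m and angle between crank_boss's own z axis and vertical below 0.15 rad), for 0.2 s.
2. with the crank still home, the stake has been wound up to the pointer (all of step 1 and z of stake_top in the frame of pointer_tip above -0.003 m), for 0.1 s.
At the end, for the whole second after the job is handed in: The stake's top is level with the pointer's tip within 3 mm, and the crank is upright, at rest and fully home on the drive (within 4 mm of its seated height and 6 mm of the axis) (all of step 2 and z of stake_top in the frame of pointer_tip below 0.003 m and linear speed of crank below 0.02 m/s); the robot touches nothing.
It fails at once if the stake is overwound more than 6 mm above the pointer (z of stake_top in the frame of pointer_tip above 0.006 m).
It fails at once if the crank is forced: contact forces between crank and lift over 150 N in sum (60 to 100 N on the faces of the square are normal in winding) (contact force between crank and lift above 150 N).
It fails at once if the pointer is pushed out of its setting (3 mm) (distance of pointer_tip from where it was at the start of the episode above 0.003 m).
It fails at once if the gripper pushes on the lift itself (over 4 N) (contact force between the fingers and lift above 4 N).
It fails at once if a bystander is moved more than 30 mm (distance of any of hammer, wrench, bowl, jar, dolly, ear_defenders, beech_block from where it was at the start of the episode above 0.03 m).
It also fails if it takes over 72 s, if anything falls off the work surface, if the arm or the gripper's body presses on something with over 40 N, if the wrist force passes 120 N, or if a joint passes its speed limit or range.

## Working session

There is one attempt and no reset: what is moved stays moved. The work goes in short steps, Python scripts to look and compute and a shell command to move; the robot and the scene stay as the last step left them, time stands still between calls to the robot, and variables do not carry over. Pictures are saved under pics/ and viewed, and the job is handed in when it is done.

```bash
mkdir -p pics
cat > h.py <<'E'
from rig import *
import numpy as np, cv2
from scipy.spatial.transform import Rotation as R
def save(c,n): cv2.imwrite('pics/'+n+'.png',c['pixels'][:,:,::-1])
def world(c,uv,z=None):
    """pixels Nx2 (u,v) -> world, by range_z"""
    uv=np.atleast_2d(uv).astype(float); K=c['K']
    s=np.c_[(uv[:,0]-K[0,2])/K[0,0],(uv[:,1]-K[1,2])/K[1,1]]
    d=np.linalg.norm(s,axis=1); r=d.copy()
    for _ in range(20): r=d/(1+c['k1']*r*r)
    s=s*(r/np.maximum(d,1e-12))[:,None]
    ray=np.c_[s,np.ones(len(s))]
    T=c['cam_to_world']
    if z is None:
        D=c['range_z'][uv[:,1].astype(int),uv[:,0].astype(int)]
        return (ray*D[:,None])@T[:3,:3].T+T[:3,3]
    w=ray@T[:3,:3].T
    return T[:3,3]+w*((z-T[2,3])/w[:,2])[:,None]
def cloud(c):
    v,u=np.mgrid[0:420,0:560]
    return world(c,np.c_[u.ravel(),v.ravel()]).reshape(420,560,3)
E
python3 - <<'E'
from h import *
s=get_state(); print({k:np.round(v,3) for k,v in s.items()})
for n in ['scene','side','wrist']:
    c=capture(n); save(c,n+'0'); print(n,c['K'][0],c['k1'],np.round(c['cam_to_world'],3).tolist())
    for t in ['lift','crank_boss','crank_knob','stake_top','pointer_tip']:
        try: o=outline_of(c,t); print(t,[(round(x['conf'],2),x['extent']) for x in o])
        except Exception as e: print(t,e)
E
```

```text
{'time_s': np.float64(0.0), 'qpos': array([-1.351,  0.478,  0.022,  1.556, -0.011,  1.109, -0.083]), 'qvel': array([-0.001,  0.   , -0.001, -0.001,  0.002,  0.   ,  0.002]), 'joint_torque': array([-1.0000e-03, -5.9646e+01,  1.6080e+00, -2.8120e+01,  1.3000e-02,
        9.0000e-03,  0.0000e+00]), 'ee_pos': array([0.217, 0.639, 0.247]), 'orientation': array([-0.574,  0.575,  0.411, -0.412]), 'ft_force': array([-0.57 ,  0.251,  0.305]), 'torque': array([ 0.046, -0.016, -0.039]), 'grip_width': np.float64(0.086)}
scene [381.36807163   0.         280.54245763] -0.07418993445697182 [[0.226, 0.83, -0.51, 1.069], [0.974, -0.197, 0.111, -0.131], [-0.009, -0.522, -0.853, 1.109], [0.0, 0.0, 0.0, 1.0]]
lift [(0.58, [286.4, 193.2, 118.2, 79.8])]
crank_boss [(0.83, [126.3, 299.8, 39.2, 35.0]), (0.64, [170.8, 249.8, 37.2, 43.1]), (0.64, [164.4, 145.3, 30.4, 36.8]), (0.57, [221.6, 223.4, 44.6, 33.6]), (0.55, [115.7, 241.3, 33.4, 43.9])]
crank_knob [(0.64, [253.2, 169.3, 68.9, 49.1]), (0.53, [222.5, 223.1, 13.0, 12.4]), (0.5, [176.7, 275.1, 8.0, 16.4]), (0.47, [149.8, 321.4, 9.6, 10.5]), (0.44, [187.0
[... 369 characters left out ...]
71.5, 86.3])]
crank_boss [(0.96, [178.8, 294.2, 50.7, 51.8]), (0.86, [331.8, 265.4, 53.9, 36.0]), (0.7, [411.3, 283.3, 28.3, 61.0]), (0.69, [342.0, 316.4, 42.4, 50.1]), (0.68, [303.5, 227.7, 23.5, 43.9])]
crank_knob [(0.6, [179.8, 291.4, 12.4, 23.7]), (0.56, [341.8, 335.9, 13.0, 20.8]), (0.52, [374.4, 272.2, 12.3, 16.2]), (0.5, [430.0, 284.5, 8.3, 17.0])]
stake_top [(0.61, [273.5, 162.4, 22.0, 10.0])]
pointer_tip [(0.53, [272.2, 150.7, 11.0, 1.7])]
wrist [333.57216778   0.         282.50466807] 0.02329596659832309 [[0.323, 0.899, 0.297, 0.142], [0.947, -0.306, -0.102, 0.666], [-0.001, 0.314, -0.949, 0.375], [0.0, 0.0, 0.0, 1.0]]
lift []
crank_boss []
crank_knob []
stake_top []
pointer_tip []
```

View pics/scene0.png

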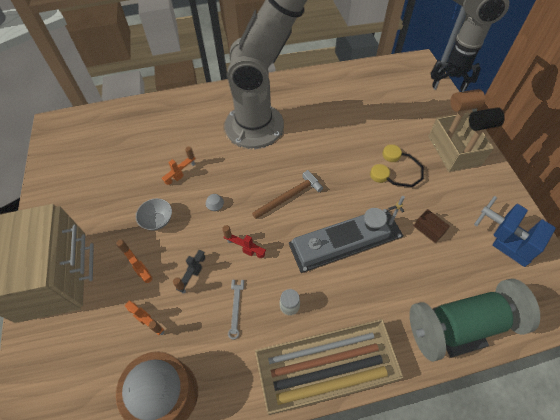

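View pics/side0.png

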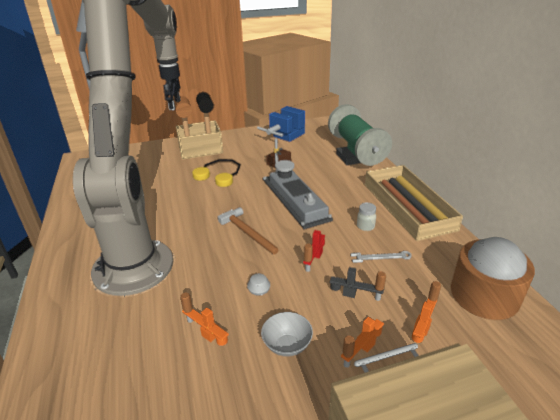

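View pics/wrist0.png

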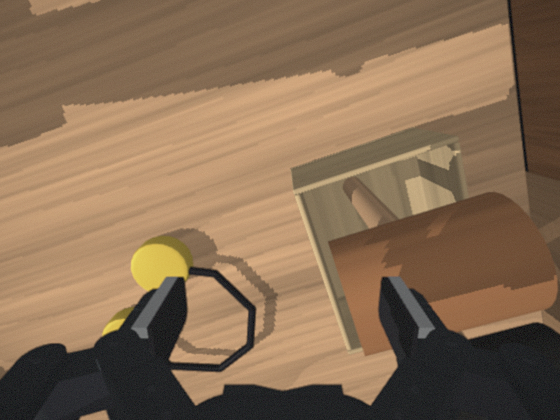

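Run:
```python
from h import *
s=get_state(); q=s['orientation']; M=R.from_quat(np.r_[q[1:],q[0]]).as_matrix(); print(M.round(3))
for n,boxes in [('scene',{'crank':(170,240,215,298),'lift':(280,195,420,280)}),('side',{'crank':(325,260,395,305),'lift':(258,130,335,230)})]:
    c=capture(n); P=cloud(c)
    for b,(x0,y0,x1,y1) in boxes.items():
        im=c['pixels'][y0:y1,x0:x1,::-1]; f=min(800//im.shape[1],600//im.shape[0])
        cv2.imwrite(f'pics/{n}_{b}.png',cv2.resize(im,None,fx=f,fy=f,interpolation=cv2.INTER_CUBIC))
        p=P[y0:y1,x0:x1].reshape(-1,3); 
        print(n,b,f)
        p=p[(p[:,2]>0.012)&(p[:,2]<.2)]
        for lo in np.arange(0.0,.16,.01):
            k=p[(p[:,2]>lo)&(p[:,2]<=lo+.01)]
            if len(k)>3: print(round(lo,3),len(k),k.mean(0).round(3),k.min(0).round(3),k.max(0).round(3))
```

```text
[[ 0.322  0.    -0.947]
 [ 0.947  0.     0.322]
 [ 0.    -1.     0.   ]]
scene crank 10
0.01 20 [ 0.563 -0.284  0.016] [ 0.531 -0.338  0.012] [ 0.625 -0.261  0.02 ]
0.02 34 [ 0.561 -0.283  0.026] [ 0.529 -0.333  0.02 ] [ 0.623 -0.261  0.03 ]
0.03 231 [ 0.57  -0.301  0.037] [ 0.513 -0.354  0.03 ] [ 0.633 -0.26   0.04 ]
0.04 36 [ 0.582 -0.306  0.043] [ 0.514 -0.352  0.04 ] [ 0.63  -0.26   0.049]
0.05 26 [ 0.598 -0.314  0.055] [ 0.558 -0.349  0.051] [ 0.631 -0.286  0.06 ]
0.06 25 [ 0.598 -0.317  0.065] [ 0.561 -0.35   0.061] [ 0.632 -0.287  0.07 ]
0.07 23 [ 0.593 -0.312  0.075] [ 0.548 -0.346  0.071] [ 0.631 -0.286  0.08 ]
0.08 71 [ 0.589 -0.314  0.084] [ 0.549 -0.351  0.08 ] [ 0.632 -0.286  0.09 ]
0.09 32 [ 0.62  -0.339  0.092] [ 0.61  -0.349  0.09 ] [ 0.629 -0.328  0.094]
scene lift 5
0.01 452 [0.583 0.208 0.014] [0.358 0.011 0.012] [0.645 0.439 0.02 ]
0.02 176 [0.554 0.142 0.025] [0.363 0.017 0.02 ] [0.638 0.438 0.03 ]
0.03 135 [0.608 0.177 0.035] [0.549 0.02  0.03 ] [0.634 0.436 0.04 ]
0.04 169 [0.607 0.169 0.046] [0.515 0.02  0.04 ] [0.634 0.439 0.05 ]
0.05 1880 [0.579 0.152 0.056]
[... 1694 characters left out ...]
05 ] [0.872 0.678 0.06 ]
0.06 111 [0.606 0.364 0.065] [0.53  0.065 0.06 ] [0.87 0.68 0.07]
0.07 119 [0.606 0.394 0.074] [0.531 0.068 0.07 ] [0.87  0.671 0.08 ]
0.08 31 [0.58  0.236 0.085] [0.531 0.07  0.08 ] [0.855 0.546 0.09 ]
0.09 140 [0.554 0.274 0.097] [0.521 0.24  0.09 ] [0.588 0.351 0.1  ]
0.1 43 [0.553 0.282 0.101] [0.524 0.243 0.1  ] [0.585 0.355 0.106]
0.11 8 [0.545 0.346 0.115] [0.538 0.329 0.11 ] [0.55  0.357 0.12 ]
0.12 26 [0.551 0.34  0.126] [0.536 0.313 0.121] [0.57  0.358 0.13 ]
0.13 15 [0.546 0.347 0.134] [0.538 0.338 0.13 ] [0.558 0.355 0.14 ]
0.14 5 [0.546 0.349 0.146] [0.544 0.346 0.144] [0.548 0.354 0.149]
0.15 4 [0.547 0.347 0.156] [0.544 0.346 0.152] [0.549 0.35  0.158]
```

```bash
python3 -m handwheel '-1 0 -1.3 0; -3 0 -3.9 0; -5.5 0 -7 0; -8 0 -10.2 0; -10.5 0 -13.4 0; -13 0 -16.6 0; -15.5 0 -19.8 0; -18 0 -23 0'; python3 -m handwheel '-2.5 0 -3.2 0; -5 0 -6.4 0; -7.5 0 -9.6 0; -10 0 -12.8 0; -13 0 -16.6 0; -16 0 -20.4 0; -19 0 -24.2 0; -22 0 -28 0'; python3 -m handwheel '-0.7 2 -0.8 0; -1.2 5 -1.4 0; -1.2 8 -1.4 0;-1.2 8 -1.4 0'
python3 - <<'E'
from h import *
c=capture('wrist'); save(c,'w1')
s=get_state(); q=s['orientation']; print(s['ee_pos'],s['qpos'].round(2),s['ft_force']); print(R.from_quat(np.r_[q[1:],q[0]]).as_matrix().round(3))
E
```

```text
time_s: 1.67
ee_pos: [0.378, 0.3928, 0.2486]
orientation: [0.575, -0.575, -0.412, 0.412]
ft_force: [0.8, 0.3, -0.3]
grip_width: 0.0851
time_s: 2.33
ee_pos: [0.5575, 0.117, 0.2486]
orientation: [-0.575, 0.575, 0.412, -0.412]
ft_force: [0.4, 0.4, 0.4]
grip_width: 0.085
time_s: 2.67
ee_pos: [0.5628, 0.1015, 0.1633]
orientation: [0.576, -0.574, -0.408, 0.414]
ft_force: [-0.8, 0.6, -0.4]
grip_width: 0.0854
[0.56404525 0.10236539 0.16597025] [-0.49  0.41  0.26  1.89 -0.14  0.86  1.08] [-0.35734041  0.47715343  0.04428274]
[[ 0.322 -0.006 -0.947]
 [ 0.947 -0.002  0.322]
 [-0.004 -1.     0.005]]
```

View pics/w1.png

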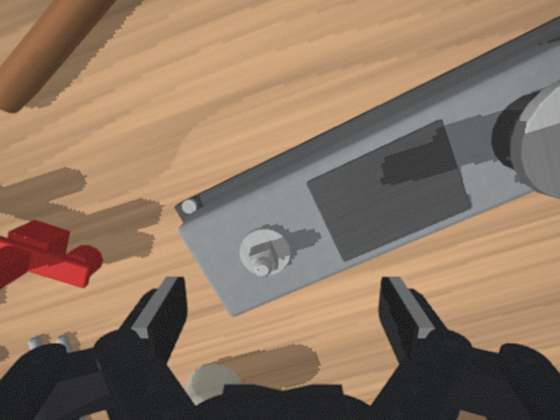

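Run:
```python
from h import *
s=get_state();print(s['ee_pos'])
c=capture('wrist'); P=cloud(c)
save(c,'w1b'); np.savez('w1.npz',P=P,**{k:v for k,v in c.items() if k!='shot'})
for t in ['lift','stake_top','pointer_tip','crank_boss']:
    o=outline_of(c,t); print(t,[(round(x['conf'],2),x['extent']) for x in o])
m=(P[...,2]>.066)&(P[...,2]<.1)&(np.hypot(P[...,0]-.58,P[...,1]-.09)<.04)
v,u=np.nonzero(m); print(len(v),u.min(),u.max(),v.min(),v.max())
p=P[m]
for lo in np.arange(.066,.1,.004):
    k=p[(p[:,2]>lo)&(p[:,2]<=lo+.004)]
    if len(k): print(round(lo,3),len(k),k.mean(0).round(4),k.min(0).round(4),k.max(0).round(4))
```

```text
[0.56404525 0.10236539 0.16597025]
lift [(0.83, [172.2, 15.3, 387.8, 295.2]), (0.65, [179.4, 363.6, 61.3, 41.2])]
stake_top [(0.64, [506.1, 74.7, 53.9, 119.5])]
pointer_tip []
crank_boss [(0.68, [502.7, 75.3, 56.9, 118.5]), (0.61, [0.7, 216.0, 103.1, 70.2])]
675 247 276 240 272
0.066 64 [0.5778 0.0838 0.0679] [0.5744 0.0727 0.066 ] [0.5906 0.0893 0.07  ]
0.07 69 [0.5774 0.0829 0.0721] [0.5743 0.0729 0.07  ] [0.5903 0.0892 0.074 ]
0.074 78 [0.5778 0.0835 0.0765] [0.5743 0.0727 0.0741] [0.5901 0.0892 0.0779]
0.078 191 [0.5794 0.0828 0.0798] [0.5746 0.0729 0.078 ] [0.5908 0.0889 0.082 ]
0.082 53 [0.5791 0.0825 0.0843] [0.5763 0.0749 0.082 ] [0.589  0.087  0.0859]
0.086 220 [0.5819 0.0813 0.0878] [0.5766 0.0748 0.086 ] [0.5883 0.0872 0.0899]
```

Run:
```python
from h import *
d=np.load('w1.npz'); P=d['P']
im=d['pixels'][215:300,215:315,::-1]; cv2.imwrite('pics/w1z.png',cv2.resize(im,None,fx=7,fy=7,interpolation=cv2.INTER_CUBIC))
# side walls
m=(P[...,2]>.064)&(P[...,2]<.0785)&(np.hypot(P[...,0]-.5824,P[...,1]-.081)<.016)
p=P[m][:,:2]-[.5824,.081]
# fit square: rotate so that points lie on |.|inf = 8mm
from scipy.optimize import least_squares
best=[]
for a0 in np.arange(0,90,10):
    f=lambda x:(np.abs((p-x[:2])@np.array([[np.cos(x[2]),-np.sin(x[2])],[np.sin(x[2]),np.cos(x[2])]])).max(1)-.008)*1000
    r=least_squares(f,[0,0,np.radians(a0)],x_scale=[.001,.001,.1],loss='soft_l1'); best.append((round(r.cost,2),(r.x[:2]*1000).round(2),round(np.degrees(r.x[2])%90,1)))
print(len(p),sorted(best,key=lambda b:b[0])[:4])
m=(P[...,2]>.0765)&(P[...,2]<.0815)&(np.hypot(P[...,0]-.5824,P[...,1]-.081)<.016)
q=P[m][:,:2].astype(np.float32)*1000; print(cv2.minAreaRect(q))
# lift axis direction from housing-top edges
m=(np.abs(P[...,2]-.055)<.003); q=P[m]; q=q[np.hypot(q[:,0]-.57,q[:,1]-.15)<.25]
print(len(q),cv2.minAreaRect((q[:,:2]*1000).astype(np.float32)))
```

```text
261 [(np.float64(7.2), array([ 0.56, -0.24]), np.float64(1.8)), (np.float64(7.2), array([ 0.56, -0.24]), np.float64(1.8)), (np.float64(7.2), array([ 0.56, -0.24]), np.float64(1.8)), (np.float64(7.2), array([ 0.56, -0.24]), np.float64(1.8))]
((582.5270385742188, 81.00939178466797), (16.030582427978516, 16.093772888183594), 2.1347744464874268)
26397 ((582.919921875, 126.61280822753906), (138.1124267578125, 387.0776062011719), 19.649330139160156)
```

View pics/w1z.png

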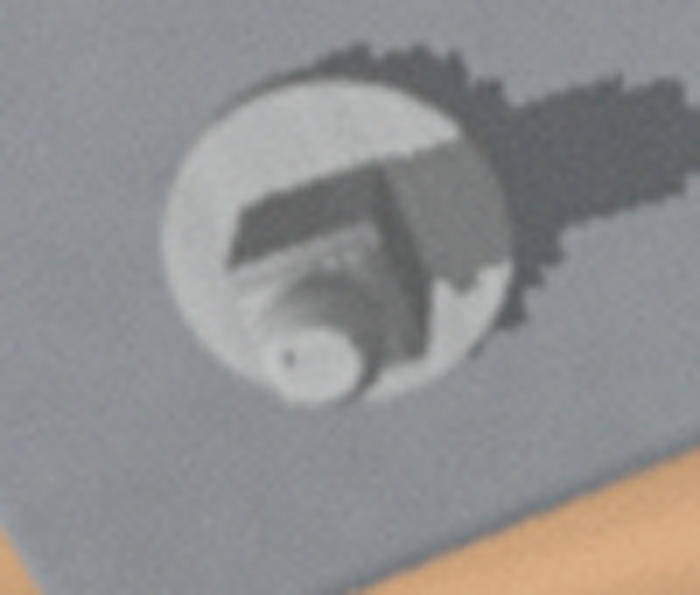

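```bash
python3 -m handwheel '-1.5 -1.5 -0.4 0; -5 -2 -1.3 0; -9 -2 -2.4 2; -13 -2 -3.5 4; -17 -2 -4.6 8; -21 -2 -5.7 12; -25 -2 -6.8 16; -28.5 -2 -7.7 16'; python3 -m handwheel '-2.1 0.6 -1.1 0; -4 0.6 -1.6 0; -5.5 0.6 -2 0; -5.5 0.6 -2 0; -5.5 0.6 -2 0'
cat > look.py <<'E'
from h import *
def tool():
    s=get_state(); q=s['orientation']; return s,R.from_quat(np.r_[q[1:],q[0]]).as_matrix()
E
python3 - <<'E'
from look import *
c=capture('wrist'); save(c,'w2'); P=cloud(c); np.savez('w2.npz',P=P,**{k:v for k,v in c.items() if k!='shot'})
s,M=tool(); print(s['ee_pos'],s['ft_force'],s['qpos'].round(2),M.round(3))
for t in ['crank_boss','crank_knob']:
    o=outline_of(c,t); print(t,[(round(x['conf'],2),x['extent']) for x in o])
near=np.hypot(P[...,0]-.57,P[...,1]+.31)<.12
for lo,hi in [(.03,.042),(.05,.078),(.08,.0875),(.0875,.096)]:
    m=near&(P[...,2]>lo)&(P[...,2]<hi); q=P[m]
    print(lo,len(q),q.mean(0).round(4),q.min(0).round(4),q.max(0).round(4),cv2.minAreaRect((q[:,:2]*1000).astype(np.float32)))
E
```

```text
time_s: 3.63
ee_pos: [0.5475, -0.1944, 0.1902]
orientation: [-0.627, 0.628, 0.327, -0.326]
ft_force: [1.0, -0.1, 0.4]
grip_width: 0.0854
time_s: 4.05
ee_pos: [0.5327, -0.2488, 0.1835]
orientation: [-0.626, 0.627, 0.328, -0.327]
ft_force: [0.4, -0.3, 0.4]
grip_width: 0.0855
[ 0.53314035 -0.24752464  0.18327023] [-0.94035021  0.07891274  0.09638599] [ 0.01  0.43  0.41  1.86 -0.21  0.9   1.49] [[ 0.57   0.002 -0.822]
 [ 0.822  0.     0.57 ]
 [ 0.001 -1.    -0.001]]
crank_boss [(0.82, [238.6, 188.9, 36.0, 186.0]), (0.77, [308.8, 80.1, 186.8, 48.3])]
crank_knob [(0.91, [0.0, 280.0, 19.3, 33.9]), (0.76, [239.3, 318.2, 32.4, 60.7]), (0.65, [313.2, 77.7, 39.6, 41.6])]
0.03 2344 [ 0.5575 -0.2923  0.0376] [ 0.5097 -0.3466  0.03  ] [ 0.6281 -0.2551  0.042 ] ((568.4142456054688, -301.33978271484375), (31.850791931152344, 131.77716064453125), 54.612953186035156)
0.05 927 [ 0.5886 -0.3145  0.0647] [ 0.5466 -0.3483  0.05  ] [ 0.6281 -0.2818  0.078 ] ((586.4083251953125, -312.94659423828125), (23.673324584960938, 86.4626235961914), 53.165584564208984)
0.08 851 [ 0.5721 -0.3034  0.0841] [ 0.5467 -0.3475  0.0801] [ 0.6311 -0.2818  0.0874] ((588.5208129882812, -314.52032470703125), (23.26913070678711, 91.11424255371094), 53.1649055480957)
0.0875 481 [ 0.6194 -0.3374  0.0903] [ 0.6093 -0.3483  0.0875] [ 0.6305 -0.3273  0.0924] ((620.34716796875, -337.8542175292969), (20.984201431274414, 20.80742645263672), 67.92169189453125)
```

View pics/w2.png

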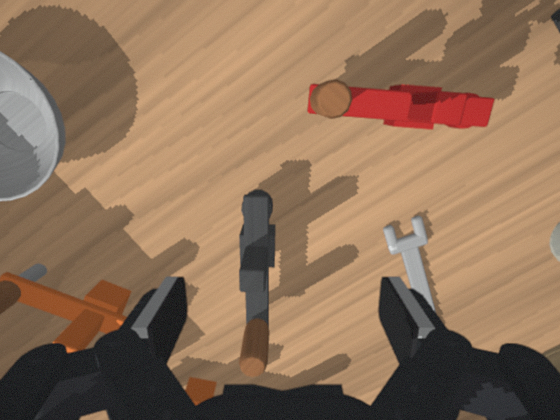

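Run:
```python
from look import *
d=np.load('w2.npz'); P=d['P']
m=(P[...,2]>.0805)&(P[...,2]<.09)&(np.hypot(P[...,0]-.559,P[...,1]+.295)<.022)
q=P[m]; r=cv2.minAreaRect((q[:,:2]*1000).astype(np.float32)); print(len(q),q.mean(0),r)
m=(P[...,2]>.088)&(np.hypot(P[...,0]-.62,P[...,1]+.338)<.02); k=P[m]; (kc,kr)=cv2.minEnclosingCircle((k[:,:2]*1000).astype(np.float32)); print(kc,kr)
# arm region
m=(P[...,2]>.034)&(P[...,2]<.042)&(np.hypot(P[...,0]-.568,P[...,1]+.301)<.09); a=P[m][:,:2]
print(cv2.fitLine((a*1000).astype(np.float32),cv2.DIST_L1,0,.01,.01).ravel())
v=np.array(kc)-r[0]; ang=np.degrees(np.arctan2(v[1],v[0])); print('arm ang',ang,np.hypot(*v))
s,M=tool(); t=np.array(r[0])/1000
D=np.r_[t-s['ee_pos'][:2],0]; print('tool shift cm',M.T@D*100,'toolx',np.degrees(np.arctan2(M[1,0],M[0,0])))
```

```text
638 [ 0.55857287 -0.29413394  0.08418861] ((559.1732788085938, -294.6302185058594), (20.115427017211914, 20.308385848999023), 53.965980529785156)
(620.26708984375, -338.0592041015625) 10.82716178894043
[   0.8189942    -0.57380176  566.1572     -298.5541    ]
arm ang -35.40739832959467 74.9568578361658
tool shift cm [-2.48719836e+00 -5.04499426e-04 -4.86193220e+00] toolx 55.357428398489866
```

```bash
python3 -m handwheel '-0.8 0 -1.6 0.7; -1.6 2 -3.3 0.7; -2.5 4 -4.9 0.7; -2.5 6 -4.9 0.7;-2.5 7 -4.9 0.7;-2.5 7 -4.9 0.7' 0.1
python3 - <<'E'
from look import *
s,M=tool(); D=np.r_[.5592-s['ee_pos'][0],-.2946-s['ee_pos'][1],.063-s['ee_pos'][2]]; print(s['ee_pos'],s['grip_width'],M.T@D*100,np.degrees(np.arctan2(M[1,0],M[0,0])))
c=capture('wrist'); save(c,'w3')
E
```

```text
time_s: 4.7
ee_pos: [0.5573, -0.2944, 0.1098]
orientation: [0.63, -0.627, -0.324, 0.325]
ft_force: [-0.5, 0.4, -0.1]
grip_width: 0.0474
[ 0.55734288 -0.29438328  0.10975328] 0.04738844955042942 [ 0.09179074  4.67441718 -0.18722061] 54.62676466166904
```

View pics/w3.png

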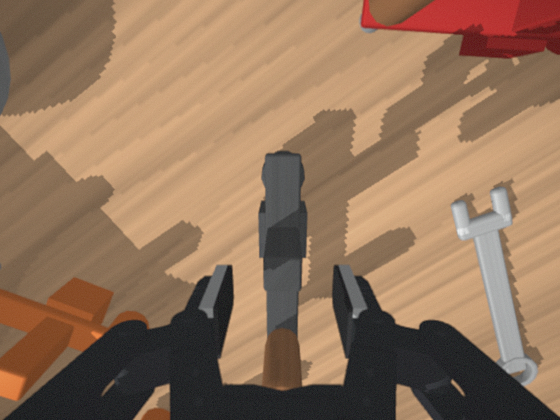

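```bash
python3 -m handwheel '0.1 1.5 -0.2 0; 0.1 3 -0.2 0; 0.1 4.6 -0.2 0; 0.1 4.6 -0.2 0; 0.1 4.6 -0.2 0'; python3 -m handwheel '0 0 0 0;0 0 0 0;0 0 0 0;0 0 0 0;0 0 0 0;0 0 0 0' -1;python3 -m handwheel '0 -1 0 0;0 -3 0 0;0 -3 0 0'
python3 - <<'E'
from look import *
c=capture('wrist'); save(c,'w4')
E
```

```text
time_s: 5.17
ee_pos: [0.5606, -0.2964, 0.0664]
orientation: [0.629, -0.628, -0.324, 0.324]
ft_force: [0.2, 0.2, -0.1]
grip_width: 0.0471
time_s: 5.67
ee_pos: [0.5613, -0.2975, 0.0678]
orientation: [-0.628, 0.629, 0.324, -0.323]
ft_force: [-1.6, -0.1, 6.6]
grip_width: 0.0196
time_s: 5.92
ee_pos: [0.5617, -0.298, 0.0993]
orientation: [-0.628, 0.63, 0.325, -0.323]
ft_force: [1.8, -0.4, -3.6]
grip_width: 0.0194
```

View pics/w4.png

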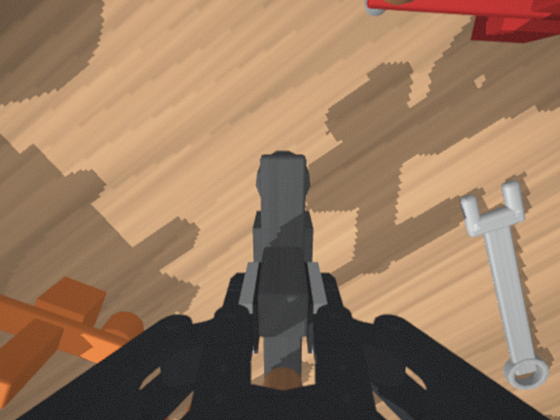

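```bash
python3 -m handwheel '0 -3 0 0; 0 -6 0 0; 1 -9 0.6 0; 3 -10 1.9 -4; 6 -10 3.7 -10; 9 -10 5.6 -16; 12 -10 7.4 -22; 15 -10 9.3 -28'
python3 - <<'E'
from look import *
s,M=tool(); D=np.r_[.586-s['ee_pos'][0],.081-s['ee_pos'][1],.199-s['ee_pos'][2]]; print(s['ee_pos'],s['grip_width'],M.T@D*100,np.degrees(np.arctan2(M[1,0],M[0,0])))
E
```

```text
time_s: 6.63
ee_pos: [0.571, -0.1192, 0.1954]
orientation: [0.531, -0.53, -0.467, 0.468]
ft_force: [-0.1, -0.4, -4.3]
grip_width: 0.0192
[ 0.57101138 -0.11919017  0.19538454] 0.01916916952204356 [20.04913343 -0.35859601  1.02079113] 82.80476498007273
```

```bash
python3 -m handwheel '3 0 0.1 -3; 6 0 0.3 -6; 9 0 0.5 -9.2; 12 0 0.6 -9.2; 15 0 0.7 -9.2; 18 0 0.9 -9.2; 20 0 1 -9.2; 20 0 1 -9.2'
python3 - <<'E'
from look import *
c=capture('wrist'); save(c,'w5');P=cloud(c); np.savez('w5.npz',P=P,**{k:v for k,v in c.items() if k!='shot'})
s,M=tool(); D=np.r_[.586-s['ee_pos'][0],.081-s['ee_pos'][1],.199-s['ee_pos'][2]]; print(s['ee_pos'],s['grip_width'],M.T@D*100,np.degrees(np.arctan2(M[1,0],M[0,0])))
for n in ['scene','side']:
    c=capture(n); save(c,n+'5');P=cloud(c); np.savez(n+'5.npz',P=P,**{k:v for k,v in c.items() if k!='shot'})
E
```

```text
time_s: 7.3
ee_pos: [0.5871, 0.0857, 0.195]
orientation: [-0.492, 0.489, 0.51, -0.509]
ft_force: [-0.1, 0.7, -5.3]
grip_width: 0.0195
[0.58704498 0.08240212 0.19497237] 0.019417840573696006 [-0.13590311 -0.40272053  0.1101991 ] 92.04234598661812
```

View pics/w5.png

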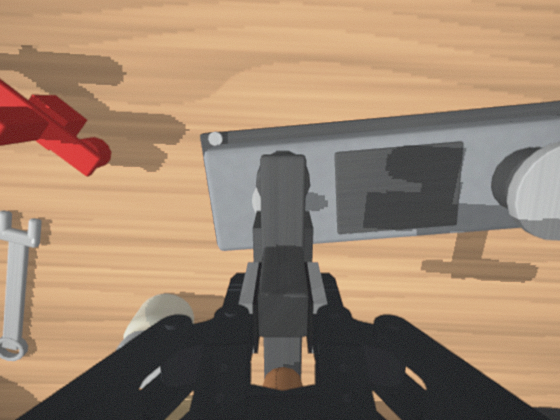

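View pics/side5.png

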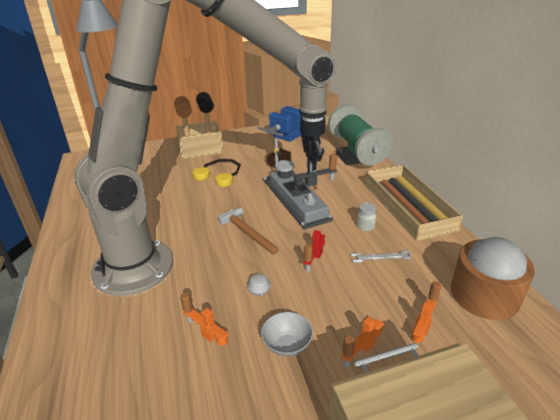

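Run:
```python
from look import *
s,M=tool(); e=s['ee_pos']; print(e)
a=np.radians(2); X=np.array([np.cos(a),np.sin(a)]); Y=np.array([-X[1],X[0]])
for n in ['w5','scene5','side5']:
    d=np.load(n+'.npz'); P=d['P']; L=np.stack([(P[...,:2]-e[:2])@X,(P[...,:2]-e[:2])@Y,P[...,2]-e[2]],-1)
    near=(np.abs(L[...,0])<.12)&(np.abs(L[...,1])<.03)&(L[...,2]>-.075)&(L[...,2]<.04)
    if n=='w5':
        b=near&(np.abs(L[...,1])<.008)&(L[...,0]<.02)
        for lo in np.arange(-.07,.03,.004):
            q=L[b&(L[...,2]>lo)&(L[...,2]<=lo+.004)]
            if len(q)>5: print(round(lo,3),len(q),np.percentile(q[:,0],[0,10,50,90,100]).round(4),np.percentile(q[:,1],[0,100]).round(4))
        # tail edge sides
        q=L[near&(L[...,0]<-.02)&(L[...,2]>-.035)&(L[...,2]<-.01)]; print('tail',len(q),q.min(0),q.max(0), 'z top',np.percentile(q[:,2],[50,90,99]))
        t=q[:, :2]; 
        for x0 in np.arange(-.055,-.02,.006):
            w=q[(q[:,0]>x0)&(q[:,0]<x0+.006)]
            if len(w)>5: print(round(x0,3),w[:,1].min().round(4),w[:,1].max().round(4))
    k=near&(L[...,0]>.05)&(L[...,2]>-.02); q=L[k]; print(n,'knob',len(q))
    if len(q)>5: print(q.min(0).round(4),q.max(0).round(4),cv2.minEnclosingCircle((q[:,:2]*1000).astype(np.float32)))
```

```text
[0.58720181 0.07810619 0.19527703]
-0.066 9 [-0.0182 -0.0181 -0.0178 -0.0177 -0.0176] [-0.007  -0.0046]
-0.062 13 [-0.0183 -0.018  -0.0178 -0.0175 -0.0175] [-0.0069 -0.0044]
-0.058 19 [-0.0552 -0.0546 -0.018  -0.0177 -0.0173] [-0.0071  0.0057]
-0.054 27 [-0.0555 -0.0553 -0.0181 -0.0177 -0.0174] [-0.0073  0.0078]
-0.05 24 [-0.0555 -0.0554 -0.0179 -0.0176 -0.0175] [-0.0071  0.0078]
-0.046 24 [-0.0554 -0.0385 -0.0179 -0.0175 -0.0175] [-0.0071  0.0079]
-0.042 128 [-0.0483 -0.0447 -0.0166 -0.0005  0.0023] [-0.0074 -0.0028]
-0.038 277 [-0.0566 -0.042  -0.0102 -0.0009  0.0017] [-0.0073  0.0079]
-0.034 550 [-0.0568 -0.0553 -0.0354 -0.0153 -0.007 ] [-0.0023  0.0079]
-0.03 1446 [-0.0568 -0.0522 -0.0351 -0.015  -0.0062] [-0.0021  0.0079]
-0.026 58 [-0.012  -0.0119 -0.0116 -0.0113 -0.0102] [-0.001  0.008]
-0.022 69 [-0.0123 -0.012  -0.0116 -0.0111 -0.0098] [-0.0012  0.008 ]
-0.018 73 [-0.0121 -0.012  -0.0115 -0.011  -0.0096] [-0.0055  0.008 ]
-0.014 126 [-0.0122 -0.0119 -0.0114 -0.0102 -0.0098] [-0.0076  0.008 ]
-0.01 137 [-0.0125 -0.0118 -0.0112 -0.0102 -0.0099] [-0.0075  0.008 ]
-0.006 167 [-0
[... 554 characters left out ...]
217 [-0.0136 -0.0125 -0.0108  0.0056  0.0126] [-0.008  -0.0025]
tail 3393 [-0.05688971 -0.00234625 -0.03472454] [-0.02002171  0.0197199  -0.0273137 ] z top [-0.02950775 -0.02865713 -0.0280413 ]
-0.055 -0.0022 0.0193
-0.049 -0.0022 0.0195
-0.043 -0.0023 0.0197
-0.037 -0.0019 0.0197
-0.031 -0.0021 0.0194
-0.025 -0.0021 0.0195
w5 knob 356
[ 0.0601 -0.0013 -0.02  ] [ 0.0671  0.019  -0.0099] ((66.9024658203125, 8.880765914916992), 10.149470329284668)
scene5 knob 113
[ 0.0645 -0.0082 -0.0186] [0.0854 0.0139 0.0262] ((74.10162353515625, 3.223438262939453), 11.91014575958252)
side5 knob 98
[ 0.0577 -0.0141 -0.0198] [0.0823 0.0078 0.0217] ((70.15957641601562, -0.7494261264801025), 13.334761619567871)
```

```bash
cat > m.py <<'E'
from look import *
def meas():
    s0,_=tool(); c=capture('wrist'); s,M=tool(); e=s['ee_pos']; print('e before',s0['ee_pos'].round(4),'after',e.round(4))
    P=cloud(c); phi=np.arctan2(M[1,0],M[0,0])-np.pi/2
    X=np.array([np.cos(phi),np.sin(phi)]); Y=np.array([-X[1],X[0]])
    e=s0['ee_pos']; L=np.stack([(P[...,:2]-e[:2])@X,(P[...,:2]-e[:2])@Y,P[...,2]-e[2]],-1)
    near=(L[...,0]<-.015)&(L[...,0]>-.07)&(np.abs(L[...,1])<.03)&(L[...,2]>-.036)&(L[...,2]<-.02)
    q=L[near]; t=q[:,:2]; print('tail rect',cv2.minAreaRect((t*1000).astype(np.float32)),t.min(0).round(4),t.max(0).round(4))
    q2=L[(np.abs(L[...,1])<.012)&(L[...,0]>-.03)&(L[...,0]<-.005)&(L[...,2]>-.02)&(L[...,2]<.008)]; bx=np.median(q2[:,0])+.010
    yc=(np.percentile(t[:,1],1)+np.percentile(t[:,1],99))/2
    boss=e[:2]+X*bx+Y*yc
    print('phi',np.degrees(phi).round(2),'bx,yc',bx.round(4),yc.round(4),'boss',boss.round(4),'ztop arm',np.median(q[:,2]).round(4), 'ft',s['ft_force'].round(1))
    D=np.r_[np.array([.5827,.0809])-boss,0]; print('shift cm',(M.T@D*100).round(2))
    return c,P
E
python3 -m handwheel '0 0 0 0;0 0 0 0;0 0 0 0;0 0 0 0'; python3 -c "
from m import *
meas();meas()"
```

```text
time_s: 7.78
ee_pos: [0.5879, 0.0778, 0.1963]
orientation: [0.493, -0.493, -0.507, 0.507]
ft_force: [-0.5, -0.5, -4.3]
grip_width: 0.0191
e before [0.5879 0.0778 0.1963] after [0.588  0.0781 0.1963]
tail rect ((-36.06432342529297, 2.790018081665039), (42.198448181152344, 26.324005126953125), 1.1687936782836914) [-0.057  -0.0106] [-0.015   0.0163]
phi 1.66 bx,yc -0.0016 0.001 boss [0.5863 0.0788] ztop arm -0.0292 ft [-0.3  0.8 -4.4]
shift cm [ 0.22 -0.    0.35]
e before [0.588  0.0781 0.1963] after [0.588  0.0782 0.1963]
tail rect ((-35.954376220703125, 2.2586183547973633), (41.88786315917969, 27.038162231445312), 0.06831522285938263) [-0.0569 -0.0112] [-0.015   0.0158]
phi 1.68 bx,yc -0.0017 0.001 boss [0.5863 0.079 ] ztop arm -0.0293 ft [ 0.2  0.3 -3.4]
shift cm [ 0.2  -0.    0.35]
```

```bash
python3 -m handwheel '0.1 1 0.2 0;0.2 2 0.35 0;0.2 3 0.35 0;0.2 3.5 0.35 0;0.2 3.5 0.35 0;0.2 3.5 0.35 0;0.2 3.5 0.35 0'; python3 -c "
from m import *
c,P=meas();save(c,'w6')"
```

```text
time_s: 8.47
ee_pos: [0.5847, 0.0805, 0.1615]
orientation: [-0.492, 0.493, 0.508, -0.507]
ft_force: [-0.4, -0.4, -4.9]
grip_width: 0.0191
e before [0.5847 0.0805 0.1615] after [0.5848 0.0805 0.1617]
tail rect ((-35.997825622558594, 1.537367820739746), (27.660032272338867, 41.99532699584961), 89.98664855957031) [-0.057  -0.0123] [-0.015   0.0154]
phi 1.71 bx,yc -0.0016 0.001 boss [0.5831 0.0815] ztop arm -0.0293 ft [-0.3 -0.1 -4.7]
shift cm [-0.06 -0.    0.04]
```

View pics/w6.png

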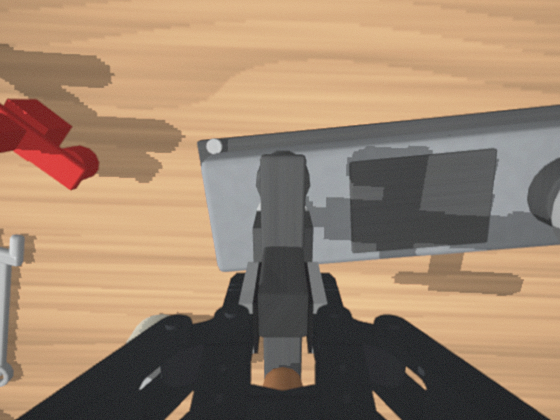

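```bash
python3 -m handwheel '-0.05 0.4 0.05 0;-0.05 0.8 0.05 0;-0.05 1.1 0.05 0;-0.05 1.1 0.05 0'; python3 -m handwheel '0 0.2 0 0;0 0.4 0 0;0 0.6 0 0;0 0.6 0 0'
```

```text
time_s: 8.85
ee_pos: [0.5833, 0.0799, 0.1494]
orientation: [0.493, -0.492, -0.507, 0.508]
ft_force: [0.4, -1.1, -4.6]
grip_width: 0.0189
time_s: 9.18
ee_pos: [0.5837, 0.08, 0.1438]
orientation: [0.493, -0.492, -0.507, 0.508]
ft_force: [0.4, -0.3, -4.1]
grip_width: 0.0192
```

```bash
python3 -m handwheel '0 0.2 0 0;0 0.4 0 0;0 0.6 0 0;0 0.6 0 0'; python3 -m handwheel '0 0.3 0 0;0 0.6 0 0;0 0.7 0 0;0 0.7 0 0'
```

```text
time_s: 9.52
ee_pos: [0.5837, 0.08, 0.1379]
orientation: [0.493, -0.492, -0.507, 0.508]
ft_force: [-0.4, -0.2, -5.3]
grip_width: 0.019
time_s: 9.85
ee_pos: [0.5837, 0.08, 0.1309]
orientation: [0.493, -0.492, -0.507, 0.508]
ft_force: [-0.5, 0.3, -4.0]
grip_width: 0.0192
```

Entering the square without contact force. Small steps to home.

```bash
python3 -m handwheel '0 0.1 0 0;0 0.2 0 0;0 0.2 0 0'; python3 -m handwheel '0 0.1 0 0;0 0.2 0 0;0 0.2 0 0'
```

```text
time_s: 10.1
ee_pos: [0.5837, 0.08, 0.1291]
orientation: [0.493, -0.492, -0.507, 0.508]
ft_force: [-0.1, -0.3, -4.4]
grip_width: 0.0194
time_s: 10.35
ee_pos: [0.584, 0.0801, 0.1278]
orientation: [-0.492, 0.492, 0.508, -0.507]
ft_force: [-2.1, -0.2, 2.1]
grip_width: 0.0191
```

```bash
python3 -m handwheel '0 0 0 0;0 0 0 0;0 0 0 0;0 0 0 0' 0.1; python3 -m handwheel '0 -1.5 0 0;0 -4 0 0;0 -7 2 0;0 -7 4 0;0 -7 6 0; 0 -7 6 0;0 -7 6 0'
python3 - <<'E'
from m import *
for n in ['wrist','scene','side']:
    c=capture(n); save(c,n+'7');P=cloud(c); np.savez(n+'7.npz',P=P,**{k:v for k,v in c.items() if k!='shot'})
    m=(P[...,2]>.12)&(P[...,2]<.148)&(np.hypot(P[...,0]-.5827,P[...,1]-.081)<.03)
    q=P[m]; 
    if len(q)>4: print(n,'boss',len(q),q.min(0).round(4),q.max(0).round(4),np.percentile(q[:,2],[50,90,98]),cv2.minAreaRect((q[:,:2]*1000).astype(np.float32)))
    m=(P[...,2]>.12)&(P[...,2]<.16)&(np.hypot(P[...,0]-.658,P[...,1]-.083)<.03)
    q=P[m]; 
    if len(q)>4: print(n,'knob',len(q),np.percentile(q[:,2],[50,90,98]),cv2.minEnclosingCircle((q[:,:2]*1000).astype(np.float32)))
E
```

```text
time_s: 10.68
ee_pos: [0.5842, 0.0801, 0.1275]
orientation: [-0.492, 0.493, 0.508, -0.507]
ft_force: [-0.4, -0.6, -0.4]
grip_width: 0.0467
time_s: 11.27
ee_pos: [0.5235, 0.0783, 0.1977]
orientation: [-0.492, 0.492, 0.508, -0.507]
ft_force: [0.6, -0.2, -0.4]
grip_width: 0.0468
wrist boss 1428 [0.5709 0.0707 0.1201] [0.5928 0.0908 0.1463] [0.14372708 0.14506362 0.14565937] ((581.8494262695312, 80.89767456054688), (21.69256591796875, 19.933115005493164), 1.6516348123550415)
wrist knob 180 [0.12344245 0.12732707 0.12867781] ((650.3877563476562, 82.68484497070312), 9.987797737121582)
scene boss 72 [0.5728 0.0685 0.12  ] [0.5936 0.0888 0.1479] [0.14263004 0.14541988 0.14744872] ((583.367431640625, 78.93760681152344), (20.463449478149414, 19.885427474975586), 3.1730616092681885)
scene knob 87 [0.14761298 0.15136814 0.15271933] ((658.0692138671875, 80.77912902832031), 12.041608810424805)
side boss 60 [0.5688 0.0643 0.1217] [0.5897 0.0872 0.146 ] [0.13857193 0.14290905 0.14500292] ((578.9949951171875, 76.12197875976562), (19.570247650146484, 22.86768341064453), 7.96610164642334)
side knob 74 [0.13870858 0.14893222 0.15077181] ((654.14697265625, 77.72234344482422), 12.782025337219238)
```

View pics/wrist7.png

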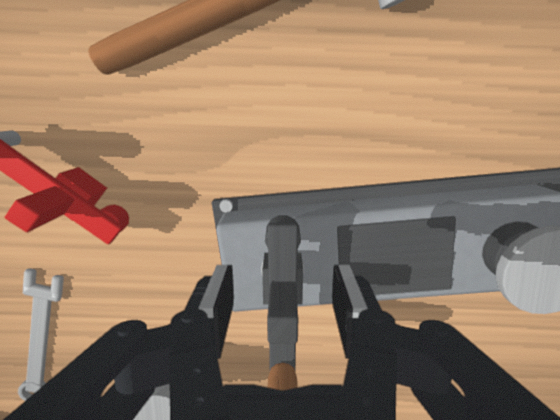

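View pics/side7.png

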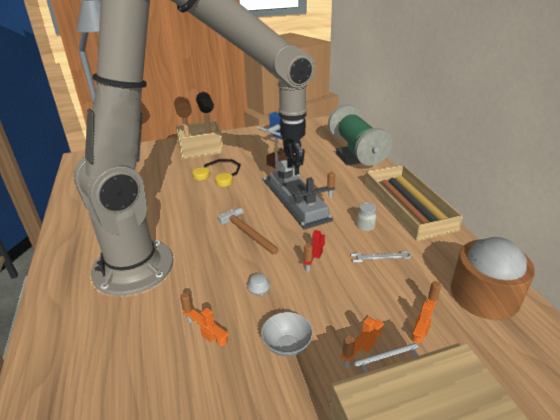

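Run:
```python
from m import *
for n in ['wrist7','scene7','side7']:
    d=np.load(n+'.npz');P=d['P']
    a=P[(np.hypot(P[...,0]-.555,P[...,1]-.28)<.03)&(P[...,2]>.09)&(P[...,2]<.12)]
    print(n,'stake',len(a), a[:,2].mean() if len(a) else 0, np.median(a,0) if len(a) else 0)
    b=P[(np.hypot(P[...,0]-.55,P[...,1]-.345)<.06)&(P[...,2]>.112)]
    if len(b):
        print(len(b),b[:,2].max())
        for x in b[np.argsort(b[:,1])][:60:2]: print(x.round(4))
```

```text
wrist7 stake 2725 0.1006595839186992 [0.55754427 0.26970599 0.10065955]
scene7 stake 257 0.10050584881195435 [0.55584321 0.28007025 0.10047626]
101 0.17422405048531187
[0.5541 0.3152 0.1256]
[0.5556 0.3175 0.1271]
[0.5496 0.3196 0.1284]
[0.5529 0.3219 0.1269]
[0.5544 0.3242 0.1285]
[0.5502 0.3262 0.1269]
[0.5511 0.3291 0.1272]
[0.5555 0.3304 0.1279]
[0.5464 0.3352 0.1234]
[0.5541 0.3353 0.1237]
[0.5524 0.3388 0.1256]
[0.5507 0.3406 0.1338]
[0.5535 0.3414 0.1264]
[0.5549 0.3418 0.1227]
[0.5448 0.3426 0.1354]
[0.5549 0.3438 0.1277]
[0.5487 0.3443 0.135 ]
[0.5533 0.3455 0.1361]
[0.5498 0.3457 0.164 ]
[0.5545 0.3459 0.1206]
[0.5495 0.3462 0.1742]
[0.542  0.347  0.1352]
[0.5569 0.3473 0.1238]
[0.5515 0.3477 0.1659]
[0.5457 0.3478 0.1626]
[0.5492 0.3481 0.1677]
[0.5542 0.3483 0.1364]
[0.5486 0.3485 0.1557]
[0.5441 0.3488 0.1376]
[0.5442 0.349  0.1489]
side7 stake 61 0.09954728518810196 [0.54685056 0.28246366 0.09953121]
65 0.1733869223876896
[0.5494 0.3157 0.125 ]
[0.5528 0.3273 0.1231]
[0.5452 0.3274 0.1243]
[0.5502 0.3312 0.1258]
[0.5445 0.3375 0.132 ]
[0.5491 0.3395 0.1345]
[0.5533 0.3407 0.1332]
[0.5531 0.341  0.1249]
[0.5614 0.3416 0.1356]
[0.5429 0.3431 0.1502]
[0.5423 0.3437 0.1254]
[0.5459 0.3439 0.1164]
[0.5543 0.3447 0.1271]
[0.5469 0.3456 0.132 ]
[0.5431 0.3457 0.1326]
[0.5435 0.3459 0.1447]
[0.5474 0.346  0.1441]
[0.5393 0.3463 0.1288]
[0.5477 0.3467 0.1478]
[0.5487 0.3474 0.1716]
[0.5484 0.3479 0.1593]
[0.5399 0.3483 0.1319]
[0.5446 0.3487 0.1515]
[0.5594 0.3489 0.1243]
[0.5487 0.3492 0.1546]
[0.5455 0.3497 0.1711]
[0.5637 0.3498 0.1273]
[0.5636 0.35   0.1231]
[0.5407 0.3507 0.1348]
[0.545  0.352  0.1335]
```

```bash
python3 -m handwheel '2 -1 1 0;5 -2 2 0;8.5 -2 3 0;12 -2 3 0;15.5 -2 3 0;19 -2 3 0;22 -2 3 0;24 -2 3 0'; python3 -m handwheel '0 0 0 0;0 0 0 0;0 0 0 0;0 0 0 0;0 0 0 0'
python3 - <<'E'
from m import *
c=capture('wrist'); n='wrist8'; save(c,n);P=cloud(c); np.savez(n+'.npz',P=P,**{k:v for k,v in c.items() if k!='shot'})
print(tool()[0]['ee_pos'])
a=P[(np.hypot(P[...,0]-.555,P[...,1]-.28)<.03)&(P[...,2]>.09)&(P[...,2]<.12)]
print(n,'stake',len(a), np.median(a,0))
m=(np.hypot(P[...,0]-.55,P[...,1]-.325)<.03)&(P[...,2]>.112)&(P[...,1]<.338); b=P[m]
print(len(b),b.min(0),b.max(0),np.percentile(b[:,2],[10,25,50,75,90]))
for o in outline_of(c,'pointer_tip')[:2]: print(o['conf'],o['extent'])
E
```

```text
time_s: 12.08
ee_pos: [0.4865, 0.3215, 0.217]
orientation: [-0.492, 0.491, 0.509, -0.508]
ft_force: [0.1, 0.6, -0.8]
grip_width: 0.047
time_s: 12.5
ee_pos: [0.4873, 0.3158, 0.2173]
orientation: [0.493, -0.493, -0.507, 0.507]
ft_force: [0.1, -0.4, 0.2]
grip_width: 0.0467
[0.48721891 0.31599233 0.21736632]
wrist8 stake 2222 [0.5519296  0.28916653 0.10078394]
307 [0.54679234 0.31800029 0.12255661] [0.5573732  0.33784043 0.12825638] [0.12493501 0.12603997 0.12669733 0.12712416 0.12743604]
0.63 [282.9, 285.0, 46.7, 47.4]
```

View pics/wrist8.png

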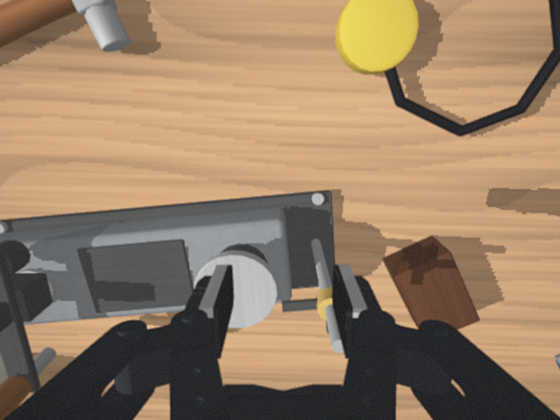

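```bash
python3 -m handwheel '-1.5 0 -1 0;-5 0 -3.3 0;-8.5 0 -5.7 0;-12 0 -8.1 0;-15.5 0 -10.5 0;-19 0 -12.9 0;-22.5 0 -15.3 0;-23.9 0 -16.3 0';python3 -m handwheel '0 2 0 0;0 4 0 0;0 4 0 0;0 4 0 0;0 4 0 0';  python3 - <<'E'
from m import *
s,M=tool(); D=np.array([.6573,.0823,.126])-s['ee_pos']; print(s['ee_pos'],M.T@D*100)
c=capture('wrist'); save(c,'wrist9');P=cloud(c)
m=(P[...,2]>.146)&(P[...,2]<.156)&(np.hypot(P[...,0]-.658,P[...,1]-.083)<.03); q=P[m]
if len(q)>4: print('knob',len(q),cv2.minEnclosingCircle((q[:,:2]*1000).astype(np.float32)))
m=(P[...,2]>.12)&(P[...,2]<.148)&(np.hypot(P[...,0]-.5827,P[...,1]-.081)<.02); q=P[m]
print('boss',len(q),cv2.minAreaRect((q[:,:2]*1000).astype(np.float32)),np.percentile(q[:,2],[50,98]))
E
```

```text
time_s: 13.27
ee_pos: [0.6592, 0.0761, 0.2177]
orientation: [0.493, -0.495, -0.506, 0.506]
ft_force: [0.2, -1.5, 0.5]
grip_width: 0.0471
time_s: 13.68
ee_pos: [0.6572, 0.0834, 0.1783]
orientation: [-0.492, 0.493, 0.508, -0.507]
ft_force: [0.5, 0.2, 0.2]
grip_width: 0.0467
[0.65717624 0.08342678 0.17831236] [-1.14480598e-01  5.23120981e+00 -3.92286868e-03]
knob 1377 ((656.727783203125, 83.08235168457031), 11.634037971496582)
boss 1871 ((582.3212280273438, 81.04074096679688), (19.164289474487305, 19.89594268798828), 1.57233464717865) [0.14446023 0.14592533]
```

View pics/wrist9.png

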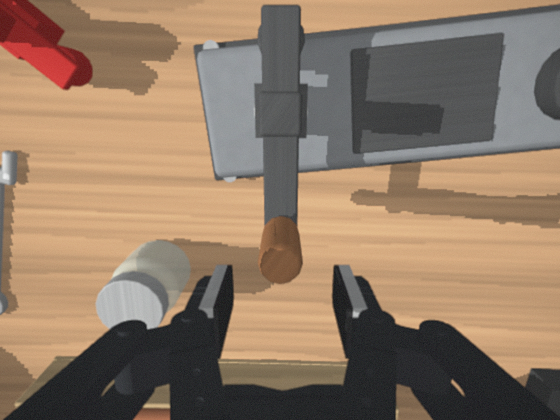

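```bash
python3 -m handwheel '-0.1 1.5 0 0;-0.1 3.5 0 0;-0.1 5.2 0 0;-0.1 5.2 0 0;-0.1 5.2 0 0;-0.1 5.2 0 0';python3 -m handwheel '0 0 0 0;0 0 0 0;0 0 0 0;0 0 0 0;0 0 0 0' -1
python3 - <<'E'
from m import *
s,M=tool(); print(s['ee_pos'],s['ft_force'],s['torque'],s['qpos'].round(2)); 
x=np.degrees(np.arctan2(M[1,0],M[0,0])); print(x)
# circle table: rows per call from start of call at crank angle a0 (deg, deg clockwise), tool axes; 
th0=2
for st in (5,10):
    print('step',st)
    for a in range(0,0+8*st+1,st):
        a1=np.radians(th0-a); a0=np.radians(th0); D=.075*np.array([np.cos(a1)-np.cos(a0),np.sin(a1)-np.sin(a0),0]); print(a,(M.T@D*100).round(2))
E
```

```text
time_s: 14.23
ee_pos: [0.6579, 0.0825, 0.1271]
orientation: [-0.492, 0.493, 0.508, -0.507]
ft_force: [0.6, 0.8, 0.6]
grip_width: 0.0469
time_s: 14.65
ee_pos: [0.6582, 0.0824, 0.1266]
orientation: [-0.492, 0.493, 0.508, -0.507]
ft_force: [2.7, -0.7, 5.4]
grip_width: 0.0222
[0.65819021 0.0823562  0.12662658] [ 2.74662609 -0.70149324  5.44691814] [ 0.10697026 -0.31795996  0.05461183] [-0.33  0.58  0.16  1.7  -0.11  0.87  1.48]
91.71309558817684
step 5
0 [0. 0. 0.]
5 [-0.65 -0.    0.03]
10 [-1.3  -0.    0.11]
15 [-1.94 -0.    0.25]
20 [-2.57 -0.    0.44]
25 [-3.17 -0.    0.69]
30 [-3.75 -0.    0.99]
35 [-4.31 -0.01  1.33]
40 [-4.83 -0.01  1.73]
step 10
0 [0. 0. 0.]
10 [-1.3  -0.    0.11]
20 [-2.57 -0.    0.44]
30 [-3.75 -0.    0.99]
40 [-4.83 -0.01  1.73]
50 [-5.76 -0.01  2.65]
60 [-6.51 -0.01  3.72]
70 [-7.07 -0.02  4.9 ]
80 [-7.42 -0.02  6.16]
```

```bash
python3 -m handwheel '-0.65 0 0.03 0;-1.3 0 0.11 0;-1.94 0 0.25 0;-2.57 0 0.44 0;-3.17 0 0.69 0;-3.75 0 0.99 0;-4.31 0 1.33 0;-4.83 0 1.73 0'
python3 - <<'E'
from m import *
s,M=tool(); c=s['ee_pos'][:2]; print(s['ee_pos'],s['ft_force'],s['torque'])
C=np.array([.6582,.0824])-.075*np.array([np.cos(.035),np.sin(.035)]); v=c-C; print(C,np.hypot(*v),np.degrees(np.arctan2(v[1],v[0])))
for s0 in range(40,480,40):
    f=lambda a:.075*np.array([-np.sin(np.radians(a-.3)),0,-np.cos(np.radians(a-.3))])*100
    print(s0,'; '.join('%.2f 0 %.2f 0'%tuple((f(s0+5*i)-f(s0))[[0,2]]) for i in range(1,9)))
E
```

```text
time_s: 15.32
ee_pos: [0.6438, 0.0349, 0.127]
orientation: [-0.491, 0.493, 0.51, -0.505]
ft_force: [4.9, 2.3, 3.3]
grip_width: 0.0225
[0.64377434 0.03494782 0.12698809] [4.91221401 2.34613417 3.3001207 ] [ 0.83555124 -1.05704336  0.04289824]
[0.58324593 0.07977554] 0.07532072483261801 -36.52387647794441
40 -0.48 0 0.44 0; -0.93 0 0.92 0; -1.33 0 1.44 0; -1.68 0 1.99 0; -1.99 0 2.57 0; -2.24 0 3.17 0; -2.44 0 3.79 0; -2.59 0 4.43 0
80 -0.09 0 0.65 0; -0.12 0 1.30 0; -0.10 0 1.96 0; -0.01 0 2.60 0; 0.12 0 3.24 0; 0.32 0 3.87 0; 0.57 0 4.48 0; 0.86 0 5.06 0
120 0.35 0 0.55 0; 0.74 0 1.07 0; 1.18 0 1.56 0; 1.66 0 2.00 0; 2.18 0 2.41 0; 2.73 0 2.76 0; 3.31 0 3.06 0; 3.91 0 3.32 0
160 0.62 0 0.20 0; 1.26 0 0.34 0; 1.91 0 0.43 0; 2.56 0 0.47 0; 3.22 0 0.44 0; 3.87 0 0.36 0; 4.51 0 0.22 0; 5.13 0 0.03 0
200 0.61 0 -0.25 0; 1.19 0 -0.55 0; 1.74 0 -0.89 0; 2.26 0 -1.29 0; 2.75 0 -1.73 0; 3.19 0 -2.21 0; 3.59 0 -2.73 0; 3.95 0 -3.28 0
240 0.31 0 -0.58 0; 0.56 0 -1.18 0; 0.76 0 -1.80 0; 0.90 0 -2.44 0; 0.99 0 -3.09 0; 1.02 0 -3.74 0; 1.00 0 -4.40 0; 0.92 0 -5.05 0
280 -0.14 0 -0.64 0; -0.33 0 -1.26 0; -0.58 0 -1.87 0; -0.88 0 -2.45 0; -1.23 0 -3.01 0; -1.62 0 -3.53 0; -2.06 0 -4.01 0; -2.54 0 -4.46 0
320 -0.52 0 -0.40 0; -1.07 0 -0.76 0; -1.65 0 -1.06 0; -2.25 0 -1.31 0; -2.87 0 -1.51 0; -3.51 0 -1.66 0; -4.16 0 -1.75 0; -4.81 0 -1.78 0
360 -0.65 0 0.03 0; -1.30 0 0.11 0; -1.94 0 0.25 0; -2.57 0 0.44 0; -3.17 0 0.69 0; -3.76 0 0.99 0; -4.31 0 1.33 0; -4.83 0 1.73 0
400 -0.48 0 0.44 0; -0.93 0 0.92 0; -1.33 0 1.44 0; -1.68 0 1.99 0; -1.99 0 2.57 0; -2.24 0 3.17 0; -2.44 0 3.79 0; -2.59 0 4.43 0
440 -0.09 0 0.65 0; -0.12 0 1.30 0; -0.10 0 1.96 0; -0.01 0 2.60 0; 0.12 0 3.24 0; 0.32 0 3.87 0; 0.57 0 4.48 0; 0.86 0 5.06 0
```

```bash
python3 -m handwheel '-0.48 0 0.44 0; -0.93 0 0.92 0; -1.33 0 1.44 0; -1.68 0 1.99 0; -1.99 0 2.57 0; -2.24 0 3.17 0; -2.44 0 3.79 0; -2.59 0 4.43 0'; python3 -m handwheel '-0.09 0 0.65 0; -0.12 0 1.30 0; -0.10 0 1.96 0; -0.01 0 2.60 0; 0.12 0 3.24 0; 0.32 0 3.87 0; 0.57 0 4.48 0; 0.86 0 5.06 0'
python3 - <<'E'
from m import *
s,M=tool(); c=s['ee_pos'][:2]; print(s['ee_pos'],s['ft_force'],s['torque'],M.round(3))
C=np.array([.6582,.0824])-.075*np.array([np.cos(.035),np.sin(.035)]); v=c-C; print(C,np.hypot(*v),np.degrees(np.arctan2(v[1],v[0])))
for n in ['wrist','side']:
    c=capture(n); save(c,n+'10');P=cloud(c)
    a=P[(np.hypot(P[...,0]-.553,P[...,1]-.28)<.03)&(P[...,2]>.09)&(P[...,2]<.14)]; print(n,len(a),np.median(a[:,2]) if len(a) else 0)
E
```

```text
time_s: 15.98
ee_pos: [0.6003, 0.0064, 0.1269]
orientation: [-0.491, 0.494, 0.509, -0.506]
ft_force: [4.9, 0.2, 4.5]
grip_width: 0.0225
time_s: 16.65
ee_pos: [0.5493, 0.0126, 0.1267]
orientation: [-0.491, 0.494, 0.509, -0.506]
ft_force: [5.9, -1.9, 2.8]
grip_width: 0.023
[0.54925827 0.01263261 0.12671414] [ 5.8573164  -1.92475164  2.76603732] [-0.31206225 -1.36675457  0.00714276] [[-0.029  0.006 -1.   ]
 [ 1.    -0.    -0.029]
 [-0.    -1.    -0.006]]
[0.58324593 0.07977554] 0.0752551247576146 -116.84847271195795
wrist 0 0
side 98 0.10459949747479114
```

View pics/side10.png

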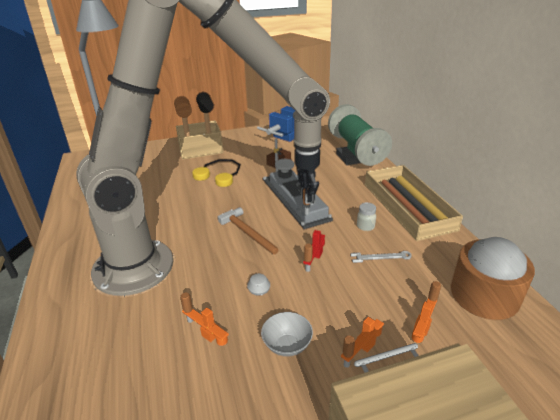

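View pics/wrist10.png

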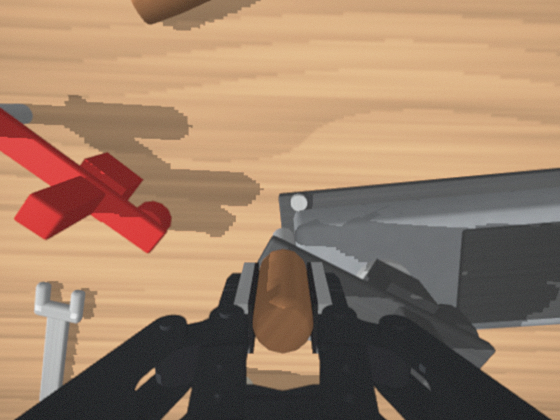

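```bash
python3 -m handwheel '0.35 0 0.55 0; 0.74 0 1.07 0; 1.18 0 1.56 0; 1.66 0 2.00 0; 2.18 0 2.41 0; 2.73 0 2.76 0; 3.31 0 3.06 0; 3.91 0 3.32 0'; python3 -m handwheel '0.62 0 0.20 0; 1.26 0 0.34 0; 1.91 0 0.43 0; 2.56 0 0.47 0; 3.22 0 0.44 0; 3.87 0 0.36 0; 4.51 0 0.22 0; 5.13 0 0.03 0'
python3 - <<'E'
from m import *
s,M=tool(); c=s['ee_pos'][:2]; print(s['ee_pos'],s['ft_force'],s['torque'],M.round(3))
C=np.array([.6582,.0824])-.075*np.array([np.cos(.035),np.sin(.035)]); v=c-C; print(C,np.hypot(*v),np.degrees(np.arctan2(v[1],v[0])))
E
```

```text
time_s: 17.42
ee_pos: [0.514, 0.0497, 0.1263]
orientation: [-0.492, 0.494, 0.508, -0.506]
ft_force: [3.5, -5.3, 5.9]
grip_width: 0.0225
time_s: 18.08
ee_pos: [0.5105, 0.1007, 0.126]
orientation: [0.492, -0.493, -0.506, 0.508]
ft_force: [-1.7, -6.4, 11.2]
grip_width: 0.0226
[0.51047876 0.10066573 0.12597166] [-1.71345756 -6.36038732 11.23918605] [-1.54884108  0.17372925 -0.00951261] [[-0.028 -0.    -1.   ]
 [ 1.    -0.002 -0.028]
 [-0.002 -1.     0.001]]
[0.58324593 0.07977554] 0.07570641943416159 163.98214834700107
```

```bash
python3 -m handwheel '0.61 -0.03 -0.25 0; 1.19 -0.05 -0.55 0; 1.74 -0.05 -0.89 0; 2.26 -0.05 -1.29 0; 2.75 -0.05 -1.73 0; 3.19 -0.05 -2.21 0; 3.59 -0.05 -2.73 0; 3.95 -0.05 -3.28 0'; python3 -m handwheel '0.31 0 -0.58 0; 0.56 0 -1.18 0; 0.76 0 -1.80 0; 0.90 0 -2.44 0; 0.99 0 -3.09 0; 1.02 0 -3.74 0; 1.00 0 -4.40 0; 0.92 0 -5.05 0'
python3 - <<'E'
from m import *
s,M=tool(); c=s['ee_pos'][:2]; print(s['ee_pos'],s['ft_force'],s['torque'])
C=np.array([.6582,.0824])-.075*np.array([np.cos(.035),np.sin(.035)]); v=c-C; print(C,np.hypot(*v),np.degrees(np.arctan2(v[1],v[0])))
E
```

```text
time_s: 18.75
ee_pos: [0.5406, 0.1423, 0.1261]
orientation: [0.493, -0.492, -0.506, 0.509]
ft_force: [-6.3, -1.5, 11.8]
grip_width: 0.0226
time_s: 19.42
ee_pos: [0.5907, 0.1552, 0.1263]
orientation: [0.493, -0.491, -0.507, 0.509]
ft_force: [-6.8, 3.0, 10.9]
grip_width: 0.0228
[0.59070297 0.15521983 0.12625391] [-6.83079181  2.9615488  10.89205469] [ 0.13749173  1.45798625 -0.0163104 ]
[0.58324593 0.07977554] 0.07581193046897715 84.35512632823455
```

```bash
python3 -m handwheel '-0.14 -0.05 -0.64 0; -0.33 -0.05 -1.26 0; -0.58 -0.05 -1.87 0; -0.88 -0.05 -2.45 0; -1.23 -0.05 -3.01 0; -1.62 -0.05 -3.53 0; -2.06 -0.05 -4.01 0; -2.54 -0.05 -4.46 0'; python3 -m handwheel '-0.52 0 -0.40 0; -1.07 0 -0.76 0; -1.65 0 -1.06 0; -2.25 0 -1.31 0; -2.87 0 -1.51 0; -3.51 0 -1.66 0; -4.16 0 -1.75 0; -4.81 0 -1.78 0'
python3 - <<'E'
from m import *
s,M=tool(); c=s['ee_pos'][:2]; print(s['ee_pos'],s['ft_force'],s['torque'])
C=np.array([.6582,.0824])-.075*np.array([np.cos(.035),np.sin(.035)]); v=c-C; print(C,np.hypot(*v),np.degrees(np.arctan2(v[1],v[0])))
for n in ['wrist','side','scene']:
    c=capture(n); save(c,n+'11');P=cloud(c)
    a=P[(np.hypot(P[...,0]-.553,P[...,1]-.275)<.025)&(P[...,2]>.09)&(P[...,2]<.14)]; print(n,len(a),np.median(a[:,2]) if len(a) else 0)
    b=P[(np.hypot(P[...,0]-.55,P[...,1]-.325)<.03)&(P[...,2]>.122)&(P[...,1]>.318)&(P[...,1]<.334)]; print('ptr',len(b),np.percentile(b[:,2],[25,50,75,90]) if len(b) else 0)
    m=(P[...,2]>.12)&(P[...,2]<.148)&(np.hypot(P[...,0]-.5827,P[...,1]-.081)<.02); q=P[m]
    if len(q)>4:print('boss',len(q),cv2.minAreaRect((q[:,:2]*1000).astype(np.float32)),np.percentile(q[:,2],[50,98]))
E
```

```text
time_s: 20.08
ee_pos: [0.6369, 0.1331, 0.1266]
orientation: [-0.493, 0.49, 0.509, -0.508]
ft_force: [-1.7, 6.7, 5.9]
grip_width: 0.0224
time_s: 20.75
ee_pos: [0.6583, 0.0853, 0.1271]
orientation: [-0.492, 0.492, 0.51, -0.506]
ft_force: [3.2, 6.3, 3.5]
grip_width: 0.0228
[0.65832696 0.0853475  0.12714635] [3.2209645  6.34482385 3.52104652] [ 1.32692441 -0.64377485  0.05893115]
[0.58324593 0.07977554] 0.07528749485495498 4.2442964448183975
wrist 0 0
ptr 0 0
boss 4017 ((583.1809692382812, 80.187255859375), (20.017976760864258, 20.0775203704834), 4.0598578453063965) [0.14457127 0.1459452 ]
side 77 0.11805055744186688
ptr 6 [0.12430974 0.12506614 0.12620777 0.12679275]
boss 63 ((580.1339111328125, 75.89083862304688), (23.06871223449707, 20.088199615478516), 89.0853271484375) [0.13588601 0.14517576]
scene 177 0.12004780963845185
ptr 15 [0.12508806 0.12608301 0.12757959 0.12821612]
boss 18 ((581.5347290039062, 69.83116149902344), (5.627340793609619, 17.362096786499023), 73.3253402709961) [0.14043283 0.1450368 ]
```

View pics/wrist11.png

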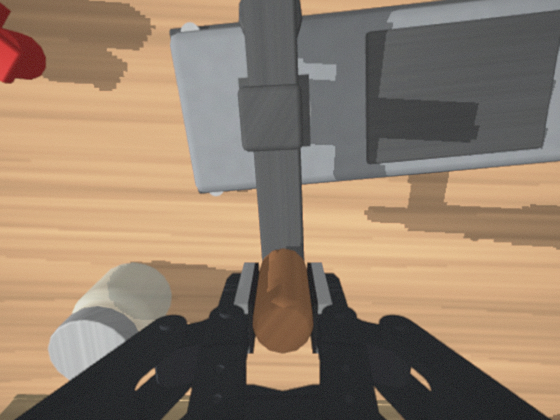

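```bash
python3 -m handwheel '-0.65 0 0.03 0;-1.3 0 0.11 0;-1.94 0 0.25 0;-2.57 0 0.44 0;-3.17 0 0.69 0;-3.75 0 0.99 0;-4.31 0 1.33 0;-4.83 0 1.73 0'; python3 -m handwheel '-0.48 0 0.44 0; -0.93 0 0.92 0; -1.33 0 1.44 0; -1.68 0 1.99 0; -1.99 0 2.57 0; -2.24 0 3.17 0; -2.44 0 3.79 0; -2.44 0 3.79 0'
cat > st.py <<'E'
from m import *
import sys
s,M=tool(); c=s['ee_pos'][:2]; print(s['ee_pos'],s['ft_force'],s['torque'])
C=np.array([.6582,.0824])-.075*np.array([np.cos(.035),np.sin(.035)]); v=c-C; print(C,np.hypot(*v),np.degrees(np.arctan2(v[1],v[0])))
for n in ['side','scene']:
    c=capture(n); save(c,n+sys.argv[1]);P=cloud(c); np.savez(n+sys.argv[1]+'.npz',P=P,pixels=c['pixels'])
    a=P[(np.hypot(P[...,0]-.553,P[...,1]-.275)<.025)&(P[...,2]>.09)&(P[...,2]<.14)]; print(n,len(a),np.median(a[:,2]) if len(a) else 0)
    b=P[(np.hypot(P[...,0]-.55,P[...,1]-.325)<.03)&(P[...,2]>.122)&(P[...,1]>.318)&(P[...,1]<.334)]; print('ptr',len(b),np.percentile(b[:,2],[25,50,75,90]) if len(b) else 0)
E
python3 st.py 12
```

```text
time_s: 21.57
ee_pos: [0.6431, 0.0344, 0.1273]
orientation: [-0.491, 0.493, 0.509, -0.506]
ft_force: [4.9, 2.4, 1.2]
grip_width: 0.0227
time_s: 22.23
ee_pos: [0.6043, 0.0075, 0.1269]
orientation: [-0.492, 0.493, 0.508, -0.507]
ft_force: [3.2, -0.3, 3.0]
grip_width: 0.0227
[0.60429391 0.00752336 0.1268729 ] [ 3.17089107 -0.33112948  2.96339546] [ 0.14265649 -0.78964641  0.00897298]
[0.58324593 0.07977554] 0.07525553091185998 -73.7584892966435
side 86 0.12226663414040667
ptr 6 [0.12583407 0.12616811 0.12659911 0.12719701]
scene 185 0.1241114721203409
ptr 14 [0.12524743 0.12622884 0.12932215 0.12976154]
```

Run:
```python
from m import *
f=lambda a:7.5*np.array([-np.sin(np.radians(a-.3)),0,-np.cos(np.radians(a-.3))])
print('; '.join('%.2f 0 %.2f 0'%tuple((f(435+5*i)-f(435))[[0,2]]) for i in range(1,9)))
```

```text
-0.14 0 0.64 0; -0.23 0 1.29 0; -0.27 0 1.94 0; -0.24 0 2.59 0; -0.16 0 3.24 0; -0.02 0 3.88 0; 0.17 0 4.51 0; 0.42 0 5.11 0
```

```bash
python3 -m handwheel '-0.14 0 0.64 0; -0.23 0 1.29 0; -0.27 0 1.94 0; -0.24 0 2.59 0; -0.16 0 3.24 0; -0.02 0 3.88 0; 0.17 0 4.51 0; 0.42 0 5.11 0';python3 -m handwheel '0 0 0 0;0 0 0 0'; python3 st.py 13
```

```text
time_s: 23.0
ee_pos: [0.5541, 0.0104, 0.1268]
orientation: [-0.492, 0.493, 0.508, -0.507]
ft_force: [6.0, -1.4, 1.2]
grip_width: 0.0227
time_s: 23.17
ee_pos: [0.5532, 0.0107, 0.1266]
orientation: [-0.492, 0.493, 0.508, -0.507]
ft_force: [2.4, -0.0, 3.9]
grip_width: 0.0225
[0.55316859 0.01070835 0.12658166] [ 2.44294822 -0.02390587  3.85830243] [ 0.12740388 -0.73668654 -0.01988447]
[0.58324593 0.07977554] 0.0753320812820479 -113.53214203024702
side 94 0.12398714094524027
ptr 4 [0.1237742  0.12412685 0.12448917 0.12509599]
scene 184 0.12664519483277809
ptr 13 [0.12461179 0.12562734 0.12656826 0.12764777]
```

```bash
python3 -m handwheel '0 0 0 0;0 0 0 0;0 0 0 0;0 0 0 0;0 -0.2 0 0' 0; python3 -m handwheel '0 -1.5 0 0;0 -4 0 0;0 -7 0 0;0 -9.2 0 0;3.5 -9.2 1 0;7 -9.2 2 0;10.5 -9.2 3.5 0;14 -9.2 5 0';python3 -m handwheel '3.5 0 0.5 0;7 0 1 0;10.5 0 1.5 0;14 0 1.5 0;16 0 1.5 0;16 0 1.5 0;16 0 1.5 0;16 0 1.5 0'
python3 - <<'E'
from m import *
c=capture('wrist'); n='wrist14'; save(c,n);P=cloud(c); np.savez(n+'.npz',P=P,pixels=c['pixels'])
print(tool()[0]['ee_pos'])
a=P[(np.hypot(P[...,0]-.555,P[...,1]-.28)<.03)&(P[...,2]>.09)&(P[...,2]<.14)]
print('stake',len(a), np.median(a,0))
m=(np.hypot(P[...,0]-.55,P[...,1]-.325)<.03)&(P[...,2]>.112)&(P[...,1]<.338)&(P[...,1]>.318); b=P[m]
print(len(b),b.min(0),b.max(0),np.percentile(b[:,2],[10,25,50,75,90]))
m=(P[...,2]>.12)&(P[...,2]<.148)&(np.hypot(P[...,0]-.5827,P[...,1]-.081)<.02); q=P[m]
if len(q)>4:print('boss',len(q),cv2.minAreaRect((q[:,:2]*1000).astype(np.float32)),np.percentile(q[:,2],[50,98]))
E
python3 st.py 14
```

```text
time_s: 23.68
ee_pos: [0.5517, 0.0104, 0.1275]
orientation: [0.493, -0.492, -0.507, 0.508]
ft_force: [0.4, 0.9, 0.5]
grip_width: 0.0427
time_s: 24.35
ee_pos: [0.4976, 0.1501, 0.2206]
orientation: [-0.493, 0.493, 0.507, -0.507]
ft_force: [0.1, -0.2, -1.0]
grip_width: 0.0425
time_s: 25.02
ee_pos: [0.4787, 0.3072, 0.22]
orientation: [0.492, -0.493, -0.507, 0.508]
ft_force: [-0.3, -0.5, 0.6]
grip_width: 0.0429
[0.47898411 0.3067671  0.22013452]
stake 2589 [0.55572337 0.28897266 0.12668104]
296 [0.5463957  0.31808901 0.12338444] [0.55764335 0.3379928  0.12833746] [0.12512617 0.1260368  0.12655059 0.12702928 0.12736723]
boss 149 ((584.1210327148438, 90.54830169677734), (6.734079837799072, 20.56645965576172), 86.46183776855469) [0.12325616 0.12775956]
[0.47898411 0.3067671  0.22013452] [ 0.23983236 -0.24365531  0.45040296] [-0.01145113  0.07543665  0.03716307]
[0.58324593 0.07977554] 0.2497913042731904 114.67027752623589
side 90 0.12429596687909611
ptr 4 [0.12462052 0.12595403 0.12646911 0.12652662]
scene 184 0.12623731768745067
ptr 17 [0.12381832 0.12562268 0.12710692 0.128922  ]
```

View pics/wrist14.png

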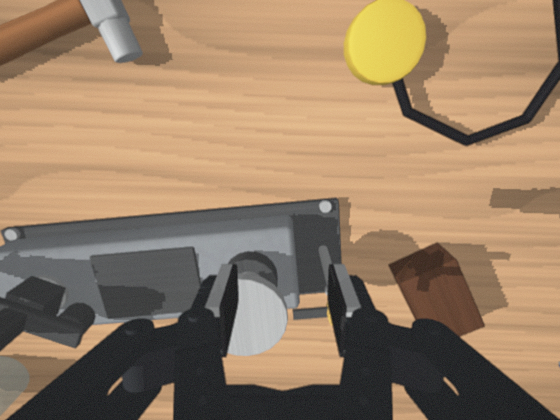

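View pics/scene14.png

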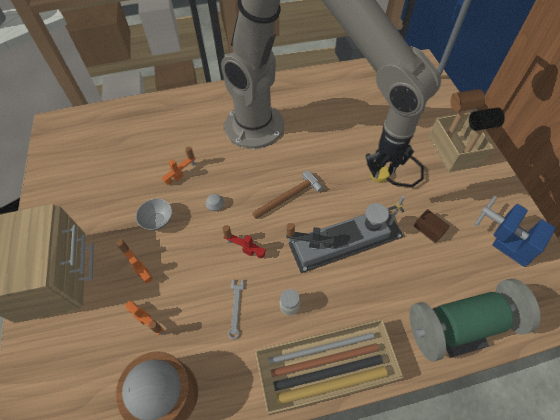

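Run:
```python
from m import *
for n in ['scene14','side14']:
    P=np.load(n+'.npz')['P']
    m=(P[...,2]>.125)&(P[...,2]<.155)&(np.hypot(P[...,0]-.582,P[...,1]-.079)<.022); q=P[m]
    print(n,len(q),cv2.minAreaRect((q[:,:2]*1000).astype(np.float32)),np.percentile(q[:,2],[50,75,98]))
print(finish_job())
```

```text
scene14 62 ((583.033447265625, 78.35577392578125), (17.58232307434082, 21.63374900817871), 75.4181137084961) [0.14353723 0.1449153  0.14736628]
side14 46 ((580.345947265625, 77.1201400756836), (25.301725387573242, 16.18012237548828), 70.1946029663086) [0.13904152 0.14277659 0.14557274]
the job is handed in; nothing more can be done
None
```

I fitted the steel crank on the square drive, wound the stake up until it was level with the pointer, and handed the job in after about 25 s of the 72 s. The hand-in reports no verdict.

- **Fitting:** The crank's angle already matched the square, so it slid down without turning. I felt only about 6 N when it reached the shoulder. The boss top measured 144–145 mm high, against 144 mm when home.
- **Winding:** I gripped the knob and wound clockwise about 1.3 turns in steps. Wrist force readings stayed below about 14 N. I then let go and backed the gripper away.

**Last checks:**
- **Height:** The wrist camera put the stake top at 126.7 mm and the pointer at about 126.8 mm. The scene camera showed a 25.7–26.1 mm rise against the 26.1 mm needed. The side camera disagreed: its coarser readings put the stake top at 124.3 mm, about 2 mm below its own pointer reading, which is still within the 3 mm limit.
- **Crank:** It was still home on the drive axis by the scene camera. The side camera placed it about 4 mm off the axis, as it had before I started winding.
- **Clearance:** The robot was clear of everything. The other things on the bench looked unmoved in the final pictures, though I didn't measure their positions.

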